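# Rebuild the label rewinder and hold its gear home

### The arm

A 7-joint arm with a two-finger parallel gripper is mounted at the origin on a cart in front of the work surface, level with it; the furniture and walls round the work are solid. World frame = base frame: x ahead of the robot, y to its left, z up, the work surface at z = 0. Lengths are in m, angles in rad, forces in N, time in s.
With the tool pointing down it reaches from about 0.425 to 0.875 m from the base axis. Payload 4.7 kg.
Tool frame: the origin (TCP) lies midway between the tips of the shut fingers; the grasp point (between the pads) lies 19 mm behind it; z points along the fingers, y is the direction in which the jaws open and shut (so a half turn about z gives the same grasp; the last joint's range is limited). The gripper opens to 87 mm and grips with 3 to 60 N. Pads are 19 mm wide; open, the fingers measure 117 mm over their backs; the gripper's body (75 mm by 190 mm) begins 51 mm behind the grasp point.
Start: joints at [0.014, 0.321, -0.07, 1.45, 0.023, 1.371, -0.057], TCP at [0.65, -0, 0.223] pointing down, gripper open.
Joint ranges: [-2.86, 2.86], [-0.3, 2.09], [-1.38, 1.24], [0.06, 2.45], [-1.56, 4.7], [0.09, 2.05], [-2.69, 2.69]. Speed limits (rad/s): [2.57, 2.57, 3.14, 3.14, 3.14, 3.14, 3.14].

### API

Orientations are given as a rotation vector (axis times angle).
In Python, from bench import get_state, eyes, job gives the robot as it stands. The module is installed in compiled form; this text tells all that it offers.
- The arm moves only by the shell command python3 -m jog 'ROWS' [FORCE]. ROWS is JSON, a list that holds one entry, the list of rows, each a list of 5 numbers: the opening, from 0 (shut) to 1 (fully open), then the shift along the tool's x, y, z in units of 40 mm (1.0 is 40 mm), then the turn about the tool's z in units of 5 degrees (1.0 is 5 degrees). In form: [[[jaw, dx, dy, dz, turn], ...]]. A call has 1 to 10 rows; each row shifts and turns the commanded pose from where the row before left it, along the tool's axes as they then stand; what a row does not reach is not made up. A row lasts 1/8 s, in which the tool goes at most 62.5 mm and 10.7 degrees, less where a joint would pass 70% of its speed; a pose out of reach is approached as far as the arm can. A call is refused whole if a number of a shift passes 1 or a number of a turn 1, either way. A call with a gripper value outside its range is refused whole. The fingers move at their own pace and stop on an object; FORCE is the grip in N (left out, the last holds). Time passes only in rows, so rows that do not move let the fingers close. It gives the time, the measured TCP pose, the force and the opening at its end, in the units of the state.
- get_state(): the state, without advancing time (a new reading comes with each control period).
- eyes.get_image(name): name is "scene" or "side" or "wrist"; returns (picture, depth): 400x640x3 uint8, red, green, blue; 400x640 float32, m along the optical axis (not along the pixel's ray), 0 where there is no reading.
- eyes.camera_params(name): a dict with "camera_matrix" (3x3 intrinsics, pixels), "pose" (4x4, takes a point from camera to world coordinates); the wrist camera has in their place "mount" (4x4, takes a point from camera to tool coordinates, whose origin is the TCP and whose axes are the flange's). Camera axes: x right, y down, z forward; pixel columns grow to the right and rows downward; lengths in m; the calibration is good to about 2 mm. A picture is of the moment at which its call begins: read the wrist's pose just before it. camera_params takes no time and is no camera call.
- job.close_job(): hands the job in, once; it reports no verdict.
The state is a dict: "time": time; "joint_positions": joint angles; "qd": joint speeds; "joint_torque": joint torques, N m; "position": TCP position; "tool_rot": TCP orientation; "ft_force": force on the tool from outside, world axes, zero at the start; "torque": the same for the moment, N m; "grip_width": opening from 0.0 (shut) to 1.0 (fully open).
Only numpy, scipy, OpenCV 4.12 (cv2) and the standard library are available. Lean on these libraries where they do the work, as an engineer would, in place of code of your own. Each camera call takes 0.05 s, during which the arm holds its last target. There are 200 camera calls.

### The job

Seat the white drive unit with the orange splined shaft fully down on the two pegs of the grey rewinder base. Then turn the blue gear until its slots line up with the shaft's splines, slide it down the shaft and press it fully home so that the metal spring collar under it is pushed right down, and finish while still gripping it and holding it pressed there. Leave the remote, glue stick, stamp and carton where they are.

Things in the scene. Friction and masses are not known exactly. Their poses are not given: they have to be found in the camera images.
- rewinder_base: Grey rounded base of a desktop label rewinder, 180 (x) x 96 (y) x 16 mm, fixed to the desk; origin at the centre of its underside, z up. Two upright steel pegs, 10 mm diameter, at x = +58 and -58 mm, y = 0; they rise 14 mm above the base's top, the upper 5 mm a cone (4 mm across at the tip).
- base_seat (a point): Centre of the base's flat top, 16 mm above its underside, axes as the base's: the drive unit's origin comes here when it is seated.
- drive_unit: Loose drive unit, 0.3 to 0.65 kg, flat on the desk. White plate 150 (x) x 70 (y) x 10 mm, two round 14 mm through holes at x = +58 and -58 mm, y = 0, for the base's pegs; it may sit either way round. Origin at the centre of its underside, z up. In the middle a black boss (58 mm diameter, top at 17 mm) and the upright orange shaft: see shaft_tip.
- shaft_tip (a point): On the drive unit's shaft axis at the top of the orange fins, 66 mm above its underside (a steel cone, 12 mm wide, goes on to 72 mm). The shaft is a cross of two fins along the unit's x and y, each 30 mm across and 8 mm thick; it does not turn in the unit. Carry the unit by pinching the shaft across one fin pair (30 mm), 35 to 65 mm above the underside.
- spring_collar (a joint): Bare aluminium ring (54 mm outside, 34 mm inside diameter) round the foot of the shaft, on a spring. 0 m: up, its top 28 mm above the drive unit's underside; 0.010 m: right down on its stop, top at 18 mm. It needs 5 N to start moving and 14 N to reach the stop, and springs up again when not pressed.
- takeup_gear: Loose blue gear, 0.1 to 0.21 kg, flat on the desk. Toothed flange 79 mm diameter, 10 mm high, and above it a round hub of 45 mm outside diameter up to 50 mm: grip the hub. Origin at the centre of the underside, z up. On the collar its underside is 28 mm above the drive unit's underside, fully home 18 mm; if the splines do not line up it stops at 66 mm.
- gear_bore (a point): On the gear's axis at the top of the hub, 50 mm above its underside. The cross-shaped bore runs right through: slots 34 mm across and 11 mm wide along the gear's x and y axes, so it fits the shaft at every quarter turn, with 1.5 mm play each side of a fin (about 0.1 rad). White marks on flange and hub lie in line with the four slots.
- remote: Beige air conditioner remote, 184 x 49 x 22 mm, lying behind the base; a bystander. Origin under its centre.
- glue: Glue stick with green cap, 24 mm diameter, 82 mm tall, standing; a bystander. Origin under its centre.
- round_stamp: White knobbed rubber stamp, 27 x 27 x 81 mm, standing; a bystander. Origin under its centre.
- ink_carton: Small green and white open carton, 40 x 34 x 86 mm, standing; a bystander. Origin under its centre.

How it is judged:
By the outcome, as a careful person would: the job done as asked, in the order asked, and still so for the second after the job is handed in, while the arm keeps its last pose, push and grip.
It also fails if it takes over 59 s, if anything falls off the work surface, if the arm or the gripper's body presses on something with over 40 N, if the wrist force passes 120 N, or if a joint passes its speed limit or range.

## Working session

There is one attempt and no reset: what is moved stays moved. The work goes in short steps, Python scripts to look and compute and a shell command to move; the robot and the scene stay as the last step left them, time stands still between calls to the robot, and variables do not carry over. Pictures are saved under pics/ and viewed, about 8 in all and at most 12, crops included, and the job is handed in when it is done.

```bash
mkdir -p pics
cat > h.py <<'E'
import numpy as np, cv2
from scipy.spatial.transform import Rotation as R
from bench import get_state, eyes, job
def grab(name,save=None):
    s=get_state(); im,d=eyes.get_image(name); p=eyes.camera_params(name)
    K=np.array(p["camera_matrix"])
    if "pose" in p: T=np.array(p["pose"])
    else:
        W=np.eye(4); W[:3,:3]=R.from_rotvec(s["tool_rot"]).as_matrix(); W[:3,3]=s["position"]
        T=W@np.array(p["mount"])
    if save: cv2.imwrite("pics/"+save,im[:,:,::-1])
    return im,d,K,T
def onplane(uv,z,K,T):
    uv=np.atleast_2d(uv).astype(float)
    r=np.c_[uv,np.ones(len(uv))]@np.linalg.inv(K).T@T[:3,:3].T
    return T[:3,3]+r*((z-T[2,3])/r[:,2])[:,None]
def cloud(d,K,T):
    v,u=np.indices(d.shape); r=np.stack([u,v,np.ones_like(u)],-1)@np.linalg.inv(K).T
    return (r*d[...,None])@T[:3,:3].T+T[:3,3]
E
python3 - <<'E'
from h import *
ims=[]
for n in ["scene","wrist"]:
    im,d,K,T=grab(n); ims.append(im); print(n,T.round(3).tolist(),K.round(1).tolist())
s=get_state();print(s)
cv2.imwrite("pics/a.png",cv2.resize(ims[0],(800,500))[:,:,::-1]);cv2.imwrite("pics/b.png",ims[1][:,:,::-1])
E
```

```text
scene [[-0.669, -0.441, 0.598, -0.23], [-0.743, 0.394, -0.541, 0.702], [0.003, -0.806, -0.591, 0.868], [0.0, 0.0, 0.0, 1.0]] [[428.0, 0.0, 324.1], [0.0, 428.0, 194.8], [0.0, 0.0, 1.0]]
wrist [[1.0, 0.001, -0.0, 0.65], [0.001, -0.954, -0.299, 0.083], [-0.001, 0.299, -0.954, 0.384], [0.0, 0.0, 0.0, 1.0]] [[360.7, 0.0, 318.5], [0.0, 360.7, 204.5], [0.0, 0.0, 1.0]]
{'time': 0.1, 'joint_positions': array([ 0.01408291,  0.32170947, -0.07008776,  1.45154822,  0.02258728,
        1.37078745, -0.05689986]), 'qd': array([ 0.00110584, -0.00217021,  0.00172702, -0.00192306, -0.00087282,
        0.00248464,  0.00140954]), 'joint_torque': array([ 1.37795760e-04, -4.92569017e+01, -4.06077392e-01, -3.13399816e+01,
       -6.42974046e-02,  3.95253638e-02,  6.49213871e-05]), 'position': array([ 6.49511282e-01, -3.06880149e-05,  2.21598886e-01]), 'tool_rot': array([-2.22059857e+00, -2.22069922e+00,  1.93579127e-03]), 'ft_force': array([ 0.07991037,  0.46825396, -0.3434456 ]), 'torque': array([-0.00748171, -0.01764619,  0.03094989]), 'grip_width': 1.0001469531982505}
```

View pics/a.png

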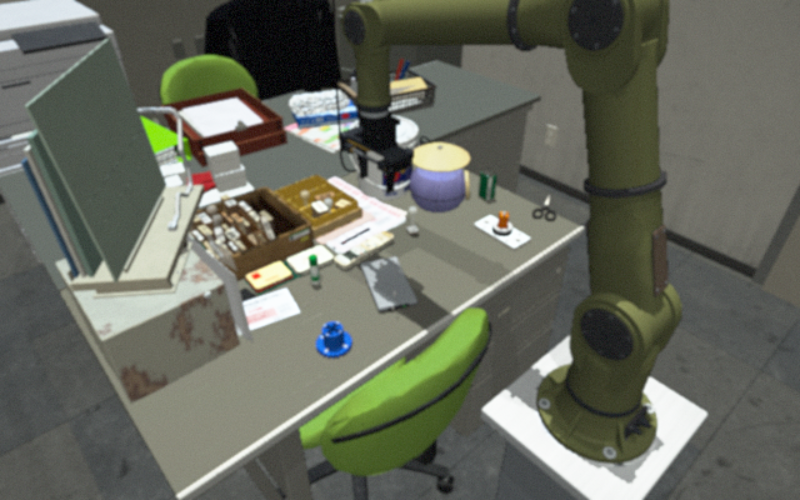

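View pics/b.png

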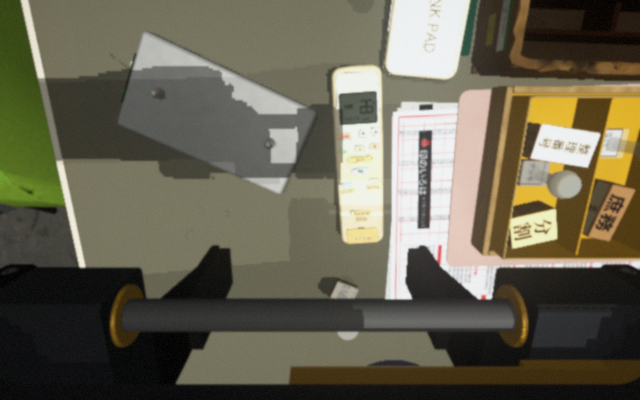

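The scene view shows the drive unit at (502,230), the gear at (334,340) and the base at (387,283). In the wrist view the pegs are at (157,92) and (269,144), with the remote at (358,155).

Run:
```python
from h import *
im,d,K,T=grab("wrist")
p=onplane([[157,92],[269,144]],0.030,K,T); print("pegs",p.round(4),np.linalg.norm(p[0]-p[1]))
for n in ["scene","side"]:
    im,d,K,T=grab(n,n+"1.png"); C=cloud(d,K,T); h=cv2.cvtColor(im,cv2.COLOR_RGB2HSV)
    for nm,lo,hi,z in [("orange",(5,150,100),(18,255,255),.05),("blue",(105,170,60),(120,255,255),.02)]:
        m=cv2.inRange(h,lo,hi)
        k,l,st,ce=cv2.connectedComponentsWithStats(m)
        for i in range(1,k):
            if st[i,4]>25:
                q=C[(l==i)&(d>0)]; print(n,nm,st[i],ce[i].round(1),np.median(q,0).round(3),q.max(0).round(3),q.min(0).round(3), onplane(ce[i],z,K,T).round(3))
```

```text
pegs [[0.4984 0.0823 0.03  ]
 [0.6013 0.0339 0.03  ]] 0.11375222768443524
scene orange [202  86  13  12  27] [209.   91.8] [ 1.567 -0.189  0.054] [ 1.667 -0.117  0.104] [ 1.411 -0.206  0.05 ] [[ 1.586 -0.193  0.05 ]]
scene orange [147  99  12  13  40] [152.4 105.8] [1.595 0.078 0.053] [1.696 0.131 0.105] [1.433 0.066 0.049] [[1.614 0.077 0.05 ]]
scene orange [399 170   8  12  64] [402.2 175.8] [ 0.5   -0.321  0.052] [ 0.519 -0.31   0.068] [ 0.488 -0.336  0.024] [[ 0.5  -0.32  0.05]]
scene blue [253 258  28  27 460] [266.6 272.4] [0.46  0.282 0.019] [0.503 0.312 0.054] [0.435 0.239 0.001] [[0.468 0.277 0.02 ]]
side orange [326 151   8   9  62] [329.4 154.7] [ 0.506 -0.319  0.051] [ 0.516 -0.306  0.066] [ 0.491 -0.329  0.028] [[ 0.504 -0.317  0.05 ]]
side blue [ 28 161  12   5  29] [ 33.6 163.1] [ 1.521 -0.296  0.062] [ 1.547 -0.285  0.067] [ 1.497 -0.31   0.057] [[ 1.576 -0.366  0.02 ]]
side blue [344 287   7  12  51] [347.4 292.9] [0.501 0.268 0.009] [0.511 0.28  0.033] [0.495 0.246 0.006] [[0.503 0.273 0.02 ]]
side blue [368 294   7  13  44] [371.7 300.5] [0.445 0.29  0.01 ] [0.457 0.305 0.012] [0.438 0.269 0.004] [[0.448 0.297 0.02 ]]
side blue [348 301  17   9  88] [356.2 305.1] [0.484 0.301 0.009] [0.504 0.312 0.015] [0.467 0.287 0.005] [[0.486 0.309 0.02 ]]
```

View pics/side1.png

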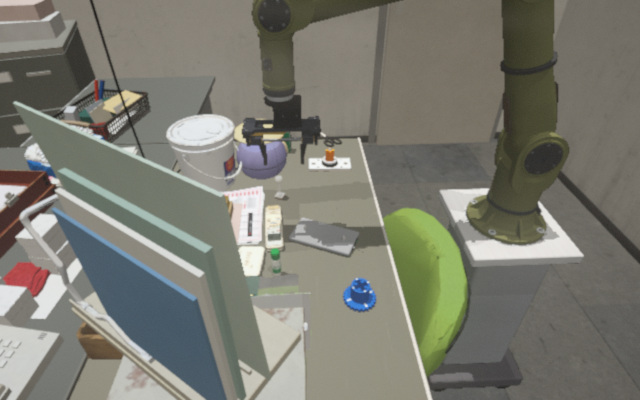

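Side view agrees: drive unit at (330,160), gear (360,292), base (325,237). I'll move near the drive unit, pulling back from the pot first.

```bash
python3 -m jog '[[[1,0,-1,0,0],[1,-0.5,-1,0,0],[1,-1,-0.9,0,0],[1,-1,-0.8,0,0],[1,-1,0,0,0],[1,-1,0,0,0],[1,-1,0,0,0],[1,-1,0,0,0],[1,-1,0,0,0],[1,-1,0,0,0]]]'
python3 -m jog '[[[1,-0.8,0,0,0],[1,0,0,0,0],[1,0,0,0,0]]]'
python3 - <<'E'
from h import *
im,d,K,T=grab("wrist","c.png"); s=get_state(); print(s["position"],s["tool_rot"],s["time"])
h=cv2.cvtColor(im,cv2.COLOR_RGB2HSV); C=cloud(d,K,T)
m=cv2.inRange(h,(3,120,80),(20,255,255))
k,l,st,ce=cv2.connectedComponentsWithStats(m)
for i in range(1,k):
    if st[i,4]>50: q=C[(l==i)&(d>0)]; print(st[i],ce[i].round(1),np.median(q,0).round(4),np.percentile(q,98,axis=0).round(4))
E
```

```text
time: 1.5
position: [0.5019, -0.3412, 0.2226]
tool_rot: [2.221, 2.222, 0.0]
ft_force: [-0.0, -0.2, 0.8]
grip_width: 1.002
time: 1.88
position: [0.5023, -0.371, 0.2223]
tool_rot: [-2.22, -2.222, -0.001]
ft_force: [-0.5, 0.8, -0.3]
grip_width: 0.999
[ 0.50257639 -0.37045818  0.22243895] [-2.21891901e+00 -2.22298665e+00 -1.40936099e-03] 1.925
[303 118  34  25 403] [319.6 132.1] [ 0.5039 -0.3228  0.0655] [ 0.5178 -0.3115  0.0673]
[315 144  10  11  90] [319.5 149.1] [ 0.504  -0.3364  0.0659] [ 0.5075 -0.3325  0.0675]
[110 287  19  60 381] [116.  317.5] [ 0.4547 -0.3383  0.3121] [ 0.4555 -0.3343  0.3141]
[498 286  31  61 727] [516.8 316.5] [ 0.5499 -0.3383  0.3109] [ 0.5511 -0.3342  0.314 ]
[ 289  361  351   23 5637] [471.2 373.4] [ 0.5373 -0.3469  0.3204] [ 0.5716 -0.346   0.3231]
```

View pics/c.png

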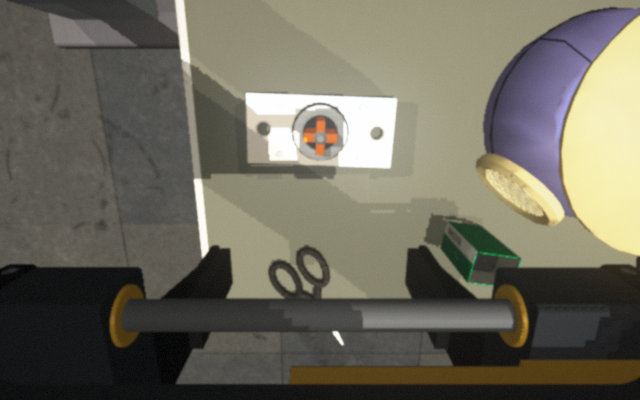

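Drive unit at about (320,134), its holes at (264,128) and (377,132). The pot begins at column 485, and the carton is at (480,250).

Run:
```python
from h import *
im=cv2.imread("pics/c.png")[:,:,::-1].copy(); im2,d,K,T=grab("wrist")
h=cv2.cvtColor(im,cv2.COLOR_RGB2HSV); C=cloud(d,K,T)
m=cv2.inRange(h,(3,120,80),(20,255,255)); m[:100]=0; m[165:]=0; m[:,:290]=0;m[:,350:]=0
x,y,w,hh=cv2.boundingRect(m); print("orange bbox",x,y,w,hh)
print("cross ends", onplane([[x,133.5],[x+w,136],[319.5,y],[319.5,y+hh]],0.066,K,T).round(4))
g=im.max(2); 
for (cx,cy) in [(264,128),(377,132)]:
    p=g[cy-12:cy+13,cx-12:cx+13]; mm=(p<110).astype(np.uint8)
    k,l,st,ce=cv2.connectedComponentsWithStats(mm); i=l[12,12]; c=ce[i]+[cx-12,cy-12]; print(c,st[i],onplane(c,0.010,K,T).round(4))
w=((g>150)*255).astype(np.uint8); w[:80]=0;w[185:]=0;w[:,:225]=0;w[:,420:]=0
w=cv2.morphologyEx(w,cv2.MORPH_CLOSE,np.ones((25,25)))
c=max(cv2.findContours(w,0,1)[0],key=cv2.contourArea)
P=onplane(c[:,0,:],0.010,K,T)[:,:2].astype(np.float32)*1000
print("plate",cv2.minAreaRect(P))
for z0,z1 in [(0.03,.09),(.1,.16),(.16,.25)]:
    q=C[(d>0)&(C[...,2]>z0)&(C[...,2]<z1)&(C[...,0]>0.53)&(np.indices(d.shape)[0]<285)]; 
    if len(q): print(z0,q.min(0).round(3),q.max(0).round(3))
```

```text
orange bbox 303 118 34 37
cross ends [[ 0.4894 -0.3224  0.066 ]
 [ 0.5191 -0.3245  0.066 ]
 [ 0.5037 -0.3092  0.066 ]
 [ 0.5038 -0.3412  0.066 ]]
[262.16216216 128.28378378] [ 6  7  9 11 74] [[ 0.4455 -0.3233  0.01  ]]
[377. 132.] [  0   0  25  25 625] [[ 0.5629 -0.3268  0.01  ]]
plate ((510.5987548828125, -329.14306640625), (199.85842895507812, 105.22509002685547), 0.13784246146678925)
0.03 [ 0.643 -0.465  0.03 ] [ 0.755 -0.222  0.09 ]
0.1 [ 0.656 -0.397  0.1  ] [ 0.728 -0.24   0.16 ]
0.16 [ 0.546 -0.387  0.16 ] [ 0.72  -0.257  0.25 ]
```

```bash
python3 -m jog '[[[1,0.6,0.05,0,0.35],[1,0.55,0,0,0],[1,0,0,0.9,0],[1,0,0,0.9,0],[1,0,0,0.9,0],[1,0,0,0.8,0],[1,0,0,0.7,0],[1,0,0,0.5,0],[1,0,0,0,0],[1,0,0,0,0]]]'
python3 -m jog '[[[0.3,0,0,0,0],[0.3,0,0,0,0],[0,0,0,0,0],[0,0,0,0,0],[0,0,0,0,0],[0,0,0,0,0]]]' 40
python3 -c "
from h import *
s=get_state();print(s)"
```

```text
time: 3.22
position: [0.5056, -0.3263, 0.0358]
tool_rot: [2.253, 2.186, 0.001]
ft_force: [0.6, -0.8, 0.2]
grip_width: 1.002
time: 3.98
position: [0.5047, -0.326, 0.0345]
tool_rot: [-2.255, -2.187, 0.0]
ft_force: [0.4, 0.5, 0.5]
grip_width: 0.402
{'time': 3.975, 'joint_positions': array([ 0.38301836,  0.37673337,  0.17512819,  1.78245386, -0.07679042,
        0.98902837,  0.55781261]), 'qd': array([-0.00068311, -0.00019492,  0.00158281, -0.00064434,  0.00056131,
       -0.00025084,  0.00107666]), 'joint_torque': array([ 3.70989364e-03, -4.67253935e+01,  2.35416658e+00, -2.65523404e+01,
       -2.67083390e-02,  7.33114430e-02, -9.85137945e-05]), 'position': array([ 0.5046899 , -0.32602136,  0.03452763]), 'tool_rot': array([-2.25507885e+00, -2.18725490e+00,  1.46342779e-05]), 'ft_force': array([0.40806255, 0.48379697, 0.46025802]), 'torque': array([-0.00791978, -0.01877659,  0.01395673]), 'grip_width': 0.40238997236827195}
```

```bash
python3 -m jog '[[[0,0,0,0,0],[0,0,0,0,0],[0,0,0,-0.3,0],[0,0,0,-0.6,0],[0,0,0,-0.8,0],[0,0,0,-0.8,0],[0,0,0,-0.8,0],[0,0,0,-0.7,0],[0,0,0,0,0]]]'
python3 -m jog '[[[0,0.5,0.2,0,0],[0,0.8,0.4,0,0],[0,1,0,0,0],[0,1,0,0,0],[0,1,0,0,0],[0,1,0,0,0],[0,0.8,0,0,0],[0,0.5,0,0,0],[0,0.2,0,0,0],[0,0,0,0,0]]]'
python3 - <<'E'
from h import *
im,d,K,T=grab("wrist","d.png"); s=get_state(); print(s["position"],s["tool_rot"],s["time"],s["grip_width"])
E
```

```text
time: 5.1
position: [0.5061, -0.3268, 0.1972]
tool_rot: [2.251, 2.184, 0.003]
ft_force: [-0.3, 0.5, -4.8]
grip_width: 0.34
time: 6.35
position: [0.5365, -0.055, 0.1936]
tool_rot: [-2.254, -2.187, 0.002]
ft_force: [-0.2, -0.5, -4.4]
grip_width: 0.334
[ 0.5365751  -0.05588801  0.19385479] [-2.25577987e+00 -2.18619872e+00  1.95789910e-03] 6.4 0.33919440254990546
```

View pics/d.png

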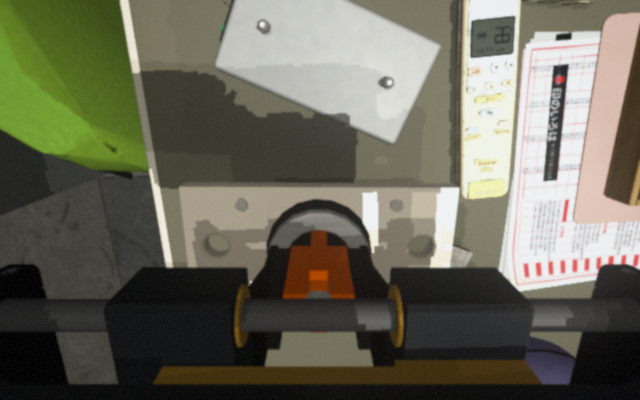

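Held unit's holes at about (217,243) and (421,244); base pegs at (264,26) and (388,83). Enlarging them to place centres precisely.

Run:
```python
from h import *
im=cv2.imread("pics/d.png")
t=[]
for cx,cy in [(264,26),(388,83),(217,243),(421,244)]:
    c=cv2.resize(im[cy-20:cy+20,cx-20:cx+20],(280,280),interpolation=cv2.INTER_CUBIC)
    for k in range(0,40,10): cv2.putText(c,str(cx-20+k),(k*7,8),0,.3,(0,255,0),1); cv2.putText(c,str(cy-20+k),(0,k*7+8),0,.3,(0,0,255),1); cv2.line(c,(k*7,0),(k*7,279),(0,255,0),1);cv2.line(c,(0,k*7),(279,k*7),(0,0,255),1)
    t.append(c)
cv2.imwrite("pics/e.png",np.vstack([np.hstack(t[:2]),np.hstack(t[2:])]))
```

```text
(no output)
```

View pics/e.png

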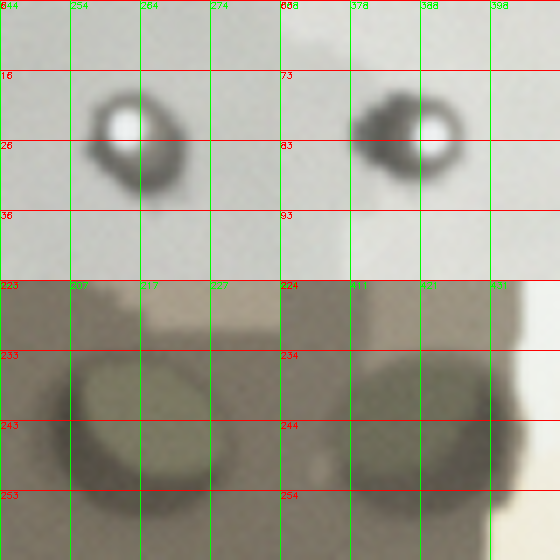

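Peg tips are at (261.7,23.9) and (389.1,81.8). Hole rim centres are at (216.9,244.4) and (421.7,245.6), about 26 px wide, which fits 14 mm.

Run:
```python
from h import *
im,d,K,T=grab("wrist"); s=get_state(); tcp=s["position"]; Rt=R.from_rotvec(s["tool_rot"]).as_matrix()
p=onplane([[261.7,23.9],[389.1,81.8]],0.030,K,T); hz=tcp[2]-.0345+.010
q=onplane([[216.9,244.4],[421.7,245.6]],hz,K,T)
for n,a in (("peg",p),("hole",q)): v=a[1]-a[0]; print(n,a.round(4).tolist(),np.linalg.norm(v),np.degrees(np.arctan2(v[1],v[0])),a.mean(0).round(4))
print("tcp",tcp,"tool x,y",Rt[:,0].round(3),Rt[:,1].round(3)); C=cloud(d,K,T); print(C[235:255,150:160].mean((0,1)), C[100:110,330:340].mean((0,1)),C[215:220,300:320].mean((0,1)),hz)
```

```text
peg [[0.4945, 0.0811, 0.03], [0.6, 0.0329, 0.03]] 0.11595598579118205 -24.533807049396867 [0.5473 0.057  0.03  ]
hole [[0.4798, -0.0531, 0.1696], [0.5948, -0.0574, 0.1696]] 0.11502277726672501 -2.1354055148889617 [ 0.5373 -0.0552  0.1696]
tcp [ 0.53668097 -0.05634188  0.19407099] tool x,y [ 0.032  0.999 -0.001] [ 0.999 -0.032 -0.001]
[ 0.00631565 -0.42001031 -0.69544467] [0.55355872 0.0151299  0.01607761] [ 0.53307615 -0.03162738  0.18885591] 0.1695709874957742
```

```bash
python3 -m jog '[[[0,0.7,0.15,0,0],[0,0.9,0,0,0],[0,0.8,0,0,0],[0,0.42,0,0,1],[0,0,0,0.3,1],[0,0,0,0.5,1],[0,0,0,0.6,1],[0,0,0,0.6,0.48],[0,0,0,0.5,0],[0,0,0,0.2,0]]]'
python3 -m jog '[[[0,0,0,0,0],[0,0,0,0,0]]]'
python3 - <<'E'
from h import *
im,d,K,T=grab("wrist","f.png"); s=get_state(); Rt=R.from_rotvec(s["tool_rot"]).as_matrix(); print(s["position"],Rt[:,1],np.degrees(np.arctan2(Rt[1,1],Rt[0,1])))
e=np.array([.5463,.0562])-s["position"][:2]; print("shift units",e@Rt[:2,0]/.04,e@Rt[:2,1]/.04)
E
```

```text
time: 7.7
position: [0.5457, 0.0562, 0.0852]
tool_rot: [-2.638, -1.705, 0.004]
ft_force: [-0.2, 0.0, -2.8]
grip_width: 0.343
time: 7.95
position: [0.5473, 0.0575, 0.0876]
tool_rot: [2.637, 1.706, 0.003]
ft_force: [1.5, 0.0, -4.1]
grip_width: 0.336
[0.54732    0.05755359 0.08767131] [ 0.91236367 -0.40937671  0.0017994 ] -24.165728151560714
shift units -0.0413131491892519 -0.00941201049676339
```

```bash
python3 -m jog '[[[0,-0.02,0,0.3,0.05],[0,0,0,0,0],[0,0,0,0,0]]]'
python3 - <<'E'
from h import *
for k in range(5):
    im,d,K,T=grab("wrist","f%d.png"%k); s=get_state(); Rt=R.from_rotvec(s["tool_rot"]).as_matrix(); print(s["position"].round(4),np.degrees(np.arctan2(Rt[1,1],Rt[0,1])).round(2))
cv2.imwrite("pics/g.png",cv2.resize(im[170:290,180:460],None,fx=2.8,fy=2.8,interpolation=cv2.INTER_CUBIC)[:,:,::-1])
E
```

```text
time: 8.38
position: [0.546, 0.0569, 0.0744]
tool_rot: [-2.641, -1.702, 0.0]
ft_force: [-0.2, 0.4, -4.1]
grip_width: 0.337
[0.5462 0.057  0.0746] -24.39
[0.5463 0.057  0.0747] -24.4
[0.5463 0.057  0.0748] -24.4
[0.5463 0.057  0.0748] -24.39
[0.5463 0.057  0.0748] -24.4
```

View pics/g.png

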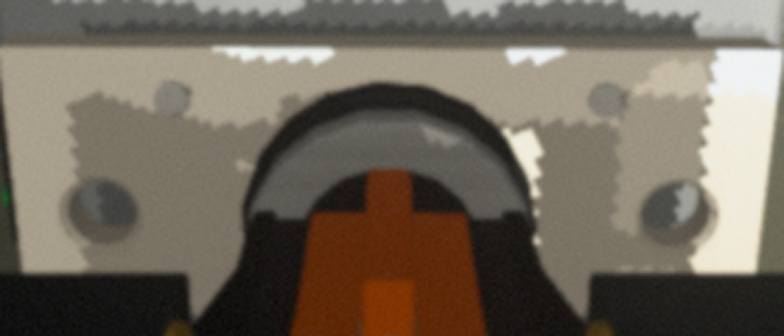

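Both peg tips show through the holes: at crop (91,200) in the hole at (100,210), and (686,200) in the hole at (677,212).

Run:
```python
from h import *
im,d,K,T=grab("wrist"); s=get_state(); Rt=R.from_rotvec(s["tool_rot"]).as_matrix()
f=lambda a:np.array(a)/2.8+[180-.3,170-.3]
hz=s["position"][2]-.0345+.010
q=onplane(f([[100,210],[677,212]]),hz,K,T); p=onplane(f([[91,200],[686,200]]),.030,K,T)
print(q.round(4),p.round(4)); e=(p-q)[:,:2]
print("tool-axes error mm",(e@Rt[:2,:2]*1000).round(2), [np.linalg.norm(a[0]-a[1]) for a in (q,p)])
```

```text
[[0.494  0.0817 0.0503]
 [0.5993 0.0334 0.0503]] [[0.484  0.0791 0.03  ]
 [0.6042 0.0245 0.03  ]]
tool-axes error mm [[-6.5  -8.04]
 [-6.06  8.07]] [np.float64(0.11586378125928933), np.float64(0.13197558678949456)]
```

The bright patches are separated by 132 mm at tip height, so they are not the tips; they look like lit base top beside the pegs. The hole centres measured now agree with the pegs measured earlier to within 1 mm, so I'll descend gently and watch the force.

```bash
python3 -m jog '[[[0,0,0.02,0.15,0],[0,0,0,0.15,0],[0,0,0,0,0]]]'; python3 -m jog '[[[0,0,0,0.1,0],[0,0,0,0.1,0],[0,0,0,0,0]]]';  python3 -m jog '[[[0,0,0,0.06,0],[0,0,0,0.06,0],[0,0,0,0,0],[0,0,0,0,0]]]'
```

```text
time: 9.05
position: [0.5461, 0.0565, 0.0616]
tool_rot: [-2.64, -1.701, 0.003]
ft_force: [-1.0, -0.5, -4.4]
grip_width: 0.341
time: 9.43
position: [0.5465, 0.0565, 0.0541]
tool_rot: [-2.64, -1.702, 0.001]
ft_force: [-0.8, 0.8, -4.2]
grip_width: 0.338
time: 9.93
position: [0.5471, 0.0566, 0.0505]
tool_rot: [2.641, 1.702, 0.001]
ft_force: [-2.0, -1.4, 3.0]
grip_width: 0.337
```

```bash
python3 -m jog '[[[0,0,0,0.05,0],[0,0,0,0,0],[0.5,0,0,-0.05,0],[0.8,0,0,0,0],[1,0,0,0,0],[1,0,0,0,0],[1,0,0,0,0],[1,0,0,-0.4,0],[1,0,0,-0.8,0],[1,0,0,-0.9,0]]]'
python3 -m jog '[[[1,0,0,-0.9,0],[1,-0.5,0,-0.9,-1],[1,-0.8,0,-0.5,-1],[1,-0.6,0,0,-1],[1,-0.2,0,0,-1],[1,0,0,0,-0.88],[1,0,0,0,0],[1,0,0,0,0]]]'
python3 - <<'E'
from h import *
im,d,K,T=grab("wrist","i.png"); s=get_state(); print(s["position"],s["tool_rot"],s["time"])
h=cv2.cvtColor(im,cv2.COLOR_RGB2HSV); C=cloud(d,K,T)
m=cv2.inRange(h,(3,120,80),(20,255,255)); m[270:]=0
k,l,st,ce=cv2.connectedComponentsWithStats(m)
for i in range(1,k):
    if st[i,4]>30: q=C[(l==i)&(d>0)]; print(st[i],ce[i].round(1),np.median(q,0).round(4),onplane(ce[i],.082,K,T).round(4))
E
```

```text
time: 11.18
position: [0.5468, 0.0566, 0.1354]
tool_rot: [2.641, 1.702, 0.0]
ft_force: [0.9, 0.4, -0.2]
grip_width: 0.993
time: 12.18
position: [0.5208, -0.0227, 0.2264]
tool_rot: [2.222, 2.22, 0.001]
ft_force: [-0.1, 0.6, -0.6]
grip_width: 1.001
[ 0.52077515 -0.02268817  0.22620381] [2.22175582e+00 2.22047869e+00 7.14289277e-04] 12.225
[331  79  31  21 231] [344.5  88.5] [0.5414 0.0629 0.0815] [[0.5424 0.0625 0.082 ]]
[354  95  13  14  66] [360.  101.6] [0.5557 0.052  0.0819] [[0.5553 0.0523 0.082 ]]
[337 101  15  15 117] [343.1 107.7] [0.5414 0.0472 0.0815] [[0.5416 0.0474 0.082 ]]
[ 607  103   33  131 1805] [628.2 188.8] [ 0.8272 -0.0372  0.0429] [[ 0.794  -0.0217  0.082 ]]
```

View pics/i.png

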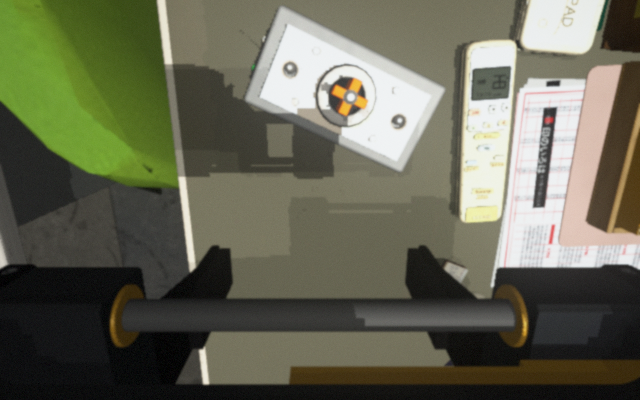

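Seated: both pegs stand through their holes at (290,68) and (399,121), and the fin tops measure 81.5 mm against 82 expected. Next, the gear.

```bash
python3 -m jog '[[[1,0.5,-0.4,0,0],[1,1,-0.4,0,0],[1,1,-0.2,0,0],[1,1,0,0,0],[1,1,0,0,0],[1,0.7,0,0,0],[1,0.3,0,0,0],[1,0,0,0,0],[1,0,0,0,0]]]'
python3 - <<'E'
from h import *
im,d,K,T=grab("wrist","j.png"); s=get_state(); print(s["position"],s["tool_rot"],s["time"])
h=cv2.cvtColor(im,cv2.COLOR_RGB2HSV); C=cloud(d,K,T)
m=cv2.inRange(h,(100,120,40),(125,255,255)); m[260:]=0
m=cv2.morphologyEx(m,cv2.MORPH_CLOSE,np.ones((7,7)))
k,l,st,ce=cv2.connectedComponentsWithStats(m)
i=1+st[1:,4].argmax(); x,y,w,hh=st[i,:4]; q=C[(l==i)&(d>0)]; print(st[i],ce[i],np.percentile(q,[2,50,98],axis=0).round(4))
t=q[q[:,2]>.045]; print("hub top",len(t),t.min(0),t.max(0),cv2.minEnclosingCircle((t[:,:2]*1000).astype(np.float32)))
f=q[(q[:,2]>.005)&(q[:,2]<.014)]; print("flange",len(f),cv2.minEnclosingCircle((f[:,:2]*1000).astype(np.float32)))
c=im[max(y-8,0):y+hh+8,x-8:x+w+8]; print("crop origin",x-8,max(y-8,0)); cv2.imwrite("pics/k.png",cv2.resize(c,None,fx=5,fy=5,interpolation=cv2.INTER_CUBIC)[:,:,::-1]); print(c.shape)
E
```

```text
time: 13.35
position: [0.481, 0.1954, 0.2257]
tool_rot: [2.223, 2.219, -0.001]
ft_force: [0.6, -0.2, 0.2]
grip_width: 1.0
[0.48101551 0.19544063 0.22576061] [ 2.22367143e+00  2.21838685e+00 -6.09152979e-04] 13.4
[ 272   54   79   82 4312] [311.30380334  94.63172542] [[ 4.390e-01  2.391e-01 -3.000e-04]
 [ 4.747e-01  2.757e-01  1.040e-02]
 [ 5.100e-01  3.093e-01  5.090e-02]]
hub top 1111 [0.45234588 0.25228058 0.04508494] [0.49650428 0.2955014  0.05273004] ((474.48760986328125, 273.7314147949219), 22.42417335510254)
flange 2718 ((474.6104736328125, 273.7773742675781), 39.49069595336914)
crop origin 264 46
(98, 95, 3)
```

View pics/k.png

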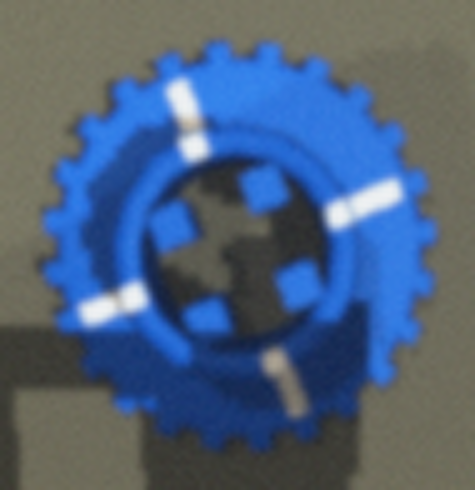

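The gear shows four white marks at crop (182,95), (388,195), (298,400) and (95,312). Its fitted radii, 22.4 and 39.5 mm, match the sizes given.

Run:
```python
from h import *
im,d,K,T=grab("wrist"); s=get_state()
f=lambda a:(np.array(a)+.5)/5-.5+[264,46]
p=onplane(f([[182,95],[388,195],[298,400],[95,312]]),.010,K,T)[:,:2]; c=np.array([.4745,.2738])
print(p.round(4),np.degrees(np.arctan2(*(p-c).T[::-1])).round(1), np.linalg.norm(p-c,axis=1)); v=p[1]-p[3];w=p[0]-p[2]; print(np.degrees(np.arctan2(v[1],v[0])),np.degrees(np.arctan2(w[1],w[0]))-90)
b=onplane(f([[195,148],[340,214],[274,360],[133,296]]),.050,K,T)[:,:2]; v=b[1]-b[3];w=b[0]-b[2]; print("hub marks",np.degrees(np.arctan2(v[1],v[0])),np.degrees(np.arctan2(w[1],w[0]))-90,b.mean(0))
print(s["joint_positions"].round(2))
im,d,K,T=grab("scene"); C=cloud(d,K,T); h=cv2.cvtColor(im,cv2.COLOR_RGB2HSV)
q=C[(cv2.inRange(h,(45,100,30),(80,255,255))>0)&(d>0)&(C[...,1]>.05)&(C[...,1]<.4)&(C[...,0]>.4)&(C[...,2]<.12)&(C[...,2]>.05)]; print("glue",np.median(q,0) if len(q) else None)
print("tall near gear",[ (q.min(0).round(3),len(q)) for q in [C[(d>0)&(C[...,0]>.55)&(C[...,0]<.8)&(C[...,1]>.15)&(C[...,1]<.42)&(C[...,2]>.06)&(C[...,2]<.16)]] if len(q)])
```

```text
[[0.4636 0.3033]
 [0.5043 0.2847]
 [0.4865 0.2447]
 [0.4453 0.2623]] [ 110.2   20.1  -67.6 -158.5] [0.03147529 0.03170695 0.03143246 0.03138349]
20.785492576583664 21.282988426703938
hub marks 20.632101972211366 20.816968869851053 [0.47462686 0.27377318]
[-0.21  0.05 -0.24  1.76  0.01  1.33 -0.45]
glue [1.51507622 0.18260235 0.07385888]
tall near gear [(array([0.593, 0.151, 0.06 ]), 449)]
```

```bash
python3 -m jog '[[[1,0.5,-0.1,0,0],[1,0.9,-0.06,0,0],[1,0.56,0,0,0],[1,0,0,0.6,0],[1,0,0,1,0],[1,0,0,1,0],[1,0,0,0.7,0],[1,0,0,0.3,0],[1,0,0,0,0],[1,0,0,0,0]]]'
```

```text
time: 14.75
position: [0.4753, 0.2759, 0.0832]
tool_rot: [2.221, 2.221, 0.004]
ft_force: [0.7, -0.1, 1.0]
grip_width: 0.999
```

```bash
python3 -m jog '[[[1,0,0,0.6,0],[1,0,0,0.6,0],[1,0,0,0.4,0],[1,0,0,0,0],[1,0,0,0,0]]]'
python3 -c "
from h import *
s=get_state();print(s['position'],s['ft_force'])"
```

```text
time: 15.38
position: [0.475, 0.276, 0.0188]
tool_rot: [2.221, 2.221, 0.003]
ft_force: [0.3, 0.0, 0.7]
grip_width: 1.001
[0.47503727 0.27597732 0.01880798] [0.33520995 0.02645412 0.73971432]
```

```bash
python3 -m jog '[[[1,-0.05,0,0.03,0],[0.5,0,0,0,0],[0.3,0,0,0,0],[0,0,0,0,0],[0,0,0,0,0],[0,0,0,0,0],[0,0,0,0,0]]]' 55
python3 -m jog '[[[0,0,0,-0.3,0],[0,0,0,-0.8,0],[0,0,0,-1,0],[0,0,0,-1,0],[0,0,0,-0.6,0],[0,0,0,-0.2,0],[0,0,0,0,0],[0,0,0,0,0]]]'
python3 - <<'E'
from h import *
s=get_state(); print(s["position"],s["tool_rot"],s["grip_width"],s["ft_force"])
im,d,K,T=grab("wrist","l.png")
E
```

```text
time: 16.25
position: [0.4743, 0.2735, 0.0166]
tool_rot: [2.221, 2.221, 0.0]
ft_force: [-0.1, 0.2, 0.1]
grip_width: 0.496
time: 17.25
position: [0.4735, 0.273, 0.1712]
tool_rot: [-2.221, -2.221, 0.004]
ft_force: [0.7, -0.1, -2.6]
grip_width: 0.499
[0.47347859 0.27297231 0.17116097] [-2.22092463 -2.22104681  0.00370888] 0.49894495659843474 [ 0.69633882 -0.06216883 -2.64791778]
```

View pics/l.png

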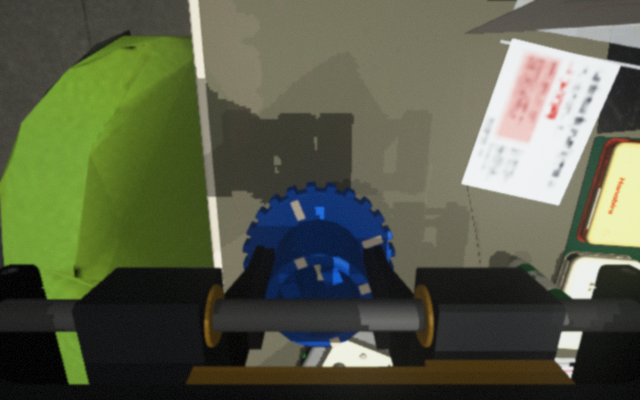

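Gear held level: flange marks at (297,210) and (373,243), hub marks at (300,264), (364,290) and (335,341). Measuring its angle and offset in the hand.

Run:
```python
from h import *
s=get_state(); im,d,K,T=grab("wrist"); tcp=s["position"]; z0=tcp[2]-.0166
h=cv2.cvtColor(im,cv2.COLOR_RGB2HSV); m=((h[...,1]<110)&(h[...,2]>90)).astype(np.uint8)
def cen(x,y,r=12):
    k,l,st,ce=cv2.connectedComponentsWithStats(m[y-r:y+r+1,x-r:x+r+1]); i=1+np.argmin([np.linalg.norm(c-r) for c in ce[1:]]); return ce[i]+[x-r,y-r],st[i,4]
F=[cen(297,210),cen(373,243)]; H=[cen(300,264),cen(364,290),cen(335,341)]; print(F,H)
f=onplane([a[0] for a in F],z0+.010,K,T)[:,:2]; g=onplane([a[0] for a in H],z0+.050,K,T)[:,:2]
v=f[0]-f[1]; a=np.degrees(np.arctan2(v[1],v[0]))-135; print("flange",f.round(4),np.linalg.norm(v),a)
th=np.radians(a); ctr=(f[0]-.0315*np.array([-np.sin(th),np.cos(th)])+f[1]-.0315*np.array([np.cos(th),np.sin(th)]))/2; print("centre",ctr,"tcp",tcp)
v=g[0]-g[2]; w=g[1]-g[0]; print("hub",g.round(4),np.linalg.norm(v),np.degrees(np.arctan2(v[1],v[0]))-90,np.degrees(np.arctan2(w[1],w[0]))+45,"ctr",(g[0]+g[2])/2)
print(R.from_rotvec(s["tool_rot"]).as_matrix().round(3))
```

```text
[(array([297.38383838, 209.95959596]), np.int32(198)), (array([372.49350649, 241.20779221]), np.int32(154))] [(array([300.19101124, 262.88764045]), np.int32(89)), (array([364.38823529, 288.61176471]), np.int32(85)), (array([338.00384615, 346.47307692]), np.int32(260))]
flange [[0.4633 0.3002]
 [0.5011 0.2836]] 0.041266704526096404 21.21940347911908
centre [0.47319342 0.27151125] tcp [0.47350131 0.27297665 0.17109078]
hub [[0.4665 0.2915]
 [0.4923 0.2801]
 [0.4821 0.2521]] 0.042379098696107294 21.553165065620092 21.034483821479405 ctr [0.47430868 0.27179765]
[[-0.     1.    -0.002]
 [ 1.     0.    -0.001]
 [-0.001 -0.002 -1.   ]]
```

```bash
python3 -m jog '[[[0,-0.4,0.2,0,0],[0,-0.8,0.4,0,0],[0,-1,0.4,0,0],[0,-1,0.4,0,0],[0,-1,0.3,0,0],[0,-0.8,0.16,0,0],[0,-0.39,0,0,0],[0,0,0,0,1],[0,0,0,0,1],[0,0,0,0,1]]]'
python3 -m jog '[[[0,0,0,0,1],[0,0,0,0,1],[0,0,0,0,1],[0,0,0,0,1],[0,0,0,0,1],[0,0,0,0,1],[0,0,0,0,0.12],[0,0,0,0,0],[0,0,0,0,0],[0,0,0,0,0]]]'
python3 - <<'E'
from h import *
s=get_state(); im,d,K,T=grab("wrist","m.png"); print(s["position"],s["joint_positions"].round(2))
Rt=R.from_rotvec(s["tool_rot"]).as_matrix(); print(np.degrees(np.arctan2(Rt[1,1],Rt[0,1])),Rt.round(3).tolist()); e=np.array([.548,.0576])-s["position"][:2]; print(e@Rt[:2,:2]/.04)
E
```

```text
time: 18.6
position: [0.5483, 0.0583, 0.1724]
tool_rot: [-2.494, -1.91, 0.0]
ft_force: [0.0, 0.3, -0.8]
grip_width: 0.497
time: 19.85
position: [0.5487, 0.0579, 0.1726]
tool_rot: [2.908, 1.188, 0.0]
ft_force: [-0.3, 0.0, -1.5]
grip_width: 0.5
[0.54866511 0.05789643 0.1725898 ] [-0.08  0.15 -0.08  1.76  0.01  1.23 -0.96]
-45.5707844162138 [[0.714, 0.7, 0.0], [0.7, -0.714, 0.0], [0.0, 0.0, -1.0]]
[-0.01706185 -0.00634782]
```

View pics/m.png

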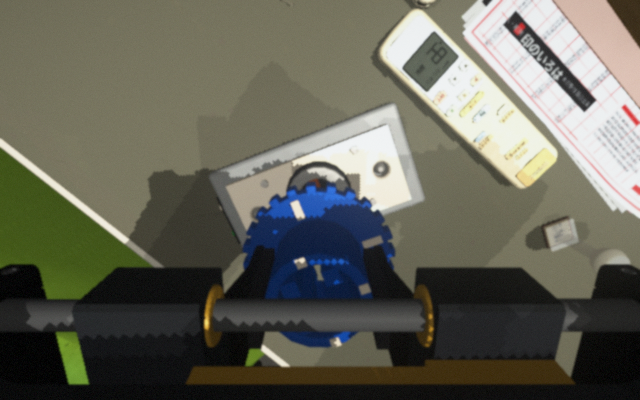

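The held gear is over the unit; one peg shows at (381,169). Lowering until just above the fins, then slowly with the force watched.

```bash
python3 -m jog '[[[0,-0.02,-0.01,0.4,0],[0,0,0,0.5,0],[0,0,0,0.5,0],[0,0,0,0.2,0],[0,0,0,0,0],[0,0,0,0,0]]]'
python3 -m jog '[[[0,0,0,0.1,0],[0,0,0,0.1,0],[0,0,0,0.1,0],[0,0,0,0,0]]]'
python3 -m jog '[[[0,0,0,0.05,0],[0,0,0,0.05,0],[0,0,0,0.05,0],[0,0,0,0,0]]]'
```

```text
time: 20.65
position: [0.5484, 0.0576, 0.1092]
tool_rot: [2.908, 1.187, 0.002]
ft_force: [0.7, 0.5, -0.6]
grip_width: 0.496
time: 21.15
position: [0.5476, 0.0571, 0.0962]
tool_rot: [2.908, 1.187, -0.001]
ft_force: [-0.4, -1.0, -1.5]
grip_width: 0.495
time: 21.65
position: [0.5476, 0.0572, 0.0902]
tool_rot: [2.909, 1.187, -0.001]
ft_force: [-0.8, -2.1, -0.3]
grip_width: 0.5
```

The underside is now at 74 mm, 8 mm below the fin tops, with no resistance, so the splines are engaged. Continuing to the collar and pressing.

```bash
python3 -m jog '[[[0,0,0,0.2,0],[0,0,0,0.2,0],[0,0,0,0.2,0],[0,0,0,0.1,0],[0,0,0,0,0]]]' 60
python3 -m jog '[[[0,0,0,0.08,0],[0,0,0,0.08,0],[0,0,0,0.06,0],[0,0,0,0,0]]]'
python3 -m jog '[[[0,0,0,0.04,0],[0,0,0,0.04,0],[0,0,0,0,0],[0,0,0,0,0]]]'
```

```text
time: 22.28
position: [0.5474, 0.0581, 0.0617]
tool_rot: [-2.908, -1.187, 0.001]
ft_force: [-0.1, -1.5, -2.2]
grip_width: 0.499
time: 22.78
position: [0.5479, 0.058, 0.0552]
tool_rot: [-2.908, -1.187, -0.001]
ft_force: [-5.9, -3.2, 8.8]
grip_width: 0.5
time: 23.28
position: [0.5479, 0.0581, 0.0527]
tool_rot: [-2.908, -1.187, -0.001]
ft_force: [-6.7, -3.0, 13.6]
grip_width: 0.493
```

```bash
python3 -m jog '[[[0,0,0,0.05,0],[0,0,0,0.03,0],[0,0,0,0,0],[0,0,0,0,0]]]'
python3 -m jog '[[[0,0,0,0.05,0],[0,0,0,0,0],[0,0,0,0,0]]]'
python3 -m jog '[[[0,0,0,0.05,0],[0,0,0,0,0],[0,0,0,0,0]]]'
```

```text
time: 23.78
position: [0.5479, 0.058, 0.0505]
tool_rot: [-2.908, -1.187, -0.001]
ft_force: [-10.0, -3.5, 20.0]
grip_width: 0.501
time: 24.15
position: [0.5479, 0.058, 0.0503]
tool_rot: [-2.909, -1.187, -0.0]
ft_force: [-13.7, -3.7, 30.8]
grip_width: 0.495
time: 24.52
position: [0.548, 0.058, 0.0502]
tool_rot: [-2.909, -1.187, -0.0]
ft_force: [-20.1, -4.9, 42.1]
grip_width: 0.496
```

It is on the stop: force rises steeply while z holds at 50.3 mm, against 50.6 expected. I'll ease to about 28 N and check by camera.

```bash
python3 -m jog '[[[0,-0.01,-0.01,-0.05,0],[0,0,0,0,0],[0,0,0,0,0],[0,0,0,0,0]]]'
python3 - <<'E'
from h import *
s=get_state(); print(s["position"],s["ft_force"],s["torque"])
im,d,K,T=grab("wrist","n.png"); C=cloud(d,K,T); h=cv2.cvtColor(im,cv2.COLOR_RGB2HSV)
m=(cv2.inRange(h,(100,120,30),(125,255,255))>0)&(d>0); q=C[m]; rr=np.linalg.norm(q[:,:2]-[.5473,.057],axis=1)
print("flange z",np.percentile(q[(rr>27)&(rr<.045)&(rr>.026)] if False else q[(rr>.028)&(rr<.037)],[10,50,90],axis=0)[:,2],"hub z",np.percentile(q[(rr<.023)][:,2],[50,90,98]))
c=C[230:236,:]; 
w=(h[...,1]<50)&(d>0)&(h[...,2]>150)&(np.abs(C[...,2]-.026)<.008)&(np.linalg.norm(C[...,:2]-[.5473,.057],axis=2)<.08); print("plate z",np.median(C[w][:,2]),w.sum())
E
```

```text
time: 25.02
position: [0.5479, 0.0581, 0.0503]
tool_rot: [2.909, 1.187, 0.002]
ft_force: [-12.8, -3.5, 29.5]
grip_width: 0.504
[0.5479276  0.05805408 0.05033376] [-12.81420982  -3.4901205   29.48619224] [-7.59132933e-01  3.16827158e+00  1.98253830e-03]
flange z [0.04299923 0.04380637 0.04461002] hub z [0.08313527 0.08421074 0.08473061]
plate z 0.02597298480361096 7189
```

View pics/n.png

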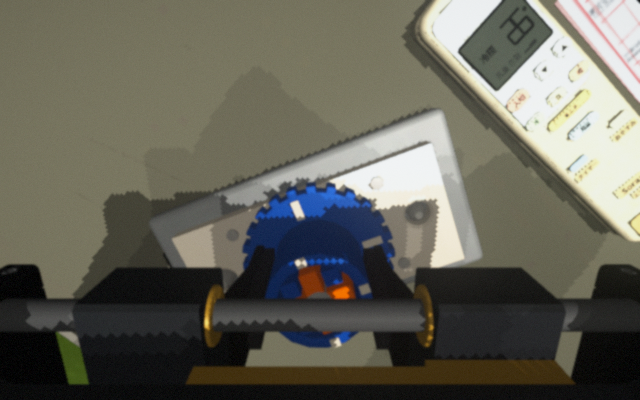

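All heights match: flange top 43.8 mm (44 expected), hub top 84.2 (84), plate top 26.0 (26). The picture shows the gear on the shaft with a peg through its hole at (418,211). Handing in.

```bash
python3 -c "
from h import *
print(job.close_job()); s=get_state(); print(s['time'],s['position'],s['ft_force'])"
```

```text
the job is handed in; nothing more can be done
None
the job is handed in; nothing more can be done
```

The drive unit is seated on both pegs. The blue gear was turned about 45.6° to line up with the splines, slid down the shaft and pressed home. I handed the job in at about 25 s, still gripping the gear and holding it down with about 30 N.

**Heights:** by wrist-camera depth, every height came within 0.2 mm of the expected value:

| Surface | Measured | Expected |
|---|---|---|
| Unit plate top | 26.0 mm | 26 mm |
| Gear flange top | 43.8 mm | 44 mm |
| Gear hub top | 84.2 mm | 84 mm |

**Collar:** the force built up like the spring, then rose steeply at a constant height, so the collar is on its stop.

**What disagreed:**
- **Peg check:** before seating, the bright spots I saw through the holes were not the peg tips (they measured 132 mm apart, not 116). I relied on the earlier peg measurement, and the unit went down without resistance.
- **Press force:** it peaked at about 42 N through the gripped gear before I eased it.
- **Sideways force:** about 13 N remained at the end.
- **Bystanders:** the arm stayed clear of the remote, glue stick, stamp and carton, but I did not measure them again at the end.

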